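# Check, close and latch the bench centrifuge

## Robot

A 7-joint arm with a two-finger parallel gripper is mounted at the origin on the work surface. World frame = base frame: x ahead of the robot, y to its left, z up, the work surface at z = 0. Lengths are in m, angles in rad, forces in N, time in s.
With the tool pointing down it reaches from about 0.4 to 0.875 m from the base axis. Payload 4.4 kg.
Tool frame: the origin (TCP) lies at the very end of the fingers, on their centre line; the grasp point (between the pads) lies 19 mm behind it (arm.hold_point_z is the z of the grasp point in the tool frame, in m); z points along the fingers, y is the line along which they close (so a half turn about z gives the same grasp; the last joint's range is limited). The gripper opens to 85 mm and grips with 20 to 120 N. Pads are 22 mm wide; open, the fingers measure 114 mm over their backs; the gripper's body (76 mm by 85 mm) begins 54 mm behind the grasp point. The pads swing forward as they close: fully open they stand 13 mm farther back than shut.
Start: joints at [-1.235, 0.628, 0.038, 1.517, -0.027, 0.996, -0.02], TCP at [0.254, 0.598, 0.231] pointing down, gripper open.
Joint ranges: [-3.06, 3.06], [-0.37, 2.12], [-1.25, 1.32], [0.18, 2.47], [-1.1, 4.24], [0.23, 1.98], [-2.94, 2.94]. Speed limits (rad/s): [2.57, 2.57, 3.14, 3.14, 3.14, 3.14, 3.14].

## Interface

Orientations are given as a unit quaternion [x, y, z, w].
In Python, from cell import arm gives the robot as it stands. The module is installed in compiled form; this text tells all that it offers.
- The arm moves only by the tool arm_command, never from a script. Its argument "moves" is a list of rows, each a list of 3 entries, a list of its own where there are three numbers: the shift along the tool's x, y, z in m, then the turn, a rotation vector about the tool's x, y, z in degrees, then the finger opening in m, from 0 to 0.0854. A call has 1 to 5 rows; each row is the pose to reach, as a shift and turn from the pose commanded when the call began, along the tool's axes at that moment; what a row does not reach only later rows make up. A row lasts 1/12 s, in which the tool goes at most 41.7 mm and 7.16 degrees, less where a joint would pass 70% of its speed; a pose out of reach is approached as far as the arm can. A call with a gripper value outside its range is refused whole. The fingers move at their own pace and stop on an object; "force" is the grip in N (left out, the last holds). Time passes only in rows, so rows that repeat a pose let the fingers close. It gives the time, the measured TCP pose, the force, the opening and the grip force at its end, in the units of the state.
- arm.get_obs(): the state, without advancing time (a new reading comes with each control period).
- arm.get_image(name): name is "scene" or "top"; returns a dict with "img" (480x640x3 uint8, red, green, blue), "fx", "fy", "cx", "cy" (pixels), "D" ([k1, k2, p1, p2, k3] as OpenCV has them; the pictures are not rectified), "origin" and "rotation" of the camera in the world. Camera axes: x right, y up, looking along -z (the intrinsics and any distortion apply to the point x, -y, -z); pixel columns grow to the right and rows downward; lengths in m; the calibration is good to about 2 mm. A picture is of the moment at which its call begins. There is no depth.
- arm.finish_job(): hands the job in; it is judged then, once.
Trained networks look in a picture, given as the dict that the camera call returned (one of the last four; its "shot" number tells which), for a name from the list of things; names that differ only in an ending like _2 or _b are one class to them, and where a whole thing is asked for, a point or a joint stands for the part that bears it (a point fixed in the world has none). Each returns a list of dicts, best first, with "p" (0 to 1); they miss things now and then, are a little off and sometimes report something else, mostly with a low value. They report only what shows in the picture. A call takes as long as a camera call.
- arm.search_frame(picture, label): "point" ([row, column] in pixels, amid what is visible of it).
- arm.outline_of(picture, label): "pixels" (480x640 bool, what is visible of it) and "point" ([row, column] in pixels, amid what is visible of it).
The state is a dict: "time": time; "qpos": joint angles; "joint_vel": joint speeds; "joint_efforts": joint torques, N m; "eef_pos": TCP position; "orientation": TCP orientation; "ft_force": force on the tool from outside, world axes, zero at the start; "moment": the same for the moment, N m; "width": finger opening in m; "gripper_force": force on a finger pad.
Only numpy, scipy, OpenCV 4.12 (cv2) and the standard library are available. Lean on these libraries where they do the work, as an engineer would, in place of code of your own. Each camera call takes 0.05 s, during which the arm holds its last target. There are 200 camera calls.

## Task

Get the small bench centrifuge ready to run: reach in under the leaning lid and push the rotor bar round by hand through at least one full turn, either way, to check that it runs free. Then lower the lid gently until it is fully shut, and after that swing the steel hook on its side round over the lid until it rests home against the stud on the lid. Leave the bottle, the tube rack and the tip box where they stand.

Things in the scene. Friction and masses are not known exactly. Their poses are not given: they have to be found in the camera images.
- spinner: housing of a bench centrifuge, fixed to the bench: ivory box 230 (x) x 220 (y) x 90 mm high, black top; origin at the centre of its underside, x from its front to its hinge side, z up; its front faces the robot's right, so its x points roughly along world +y, its y back to the robot. The hook's post, 34 x 36 mm, 136 mm high, stands at its -y side, far from the robot
- lid (a joint): ivory hinged lid, rad: 0 shut (its top then 132 mm above the bench), grows as the front rises; stop at 1.22; starts open, leaning over the bowl. Hollow shell 225 mm from hinge to front, 210 wide, 40 thick (top plate 6, skirts 35), open to the bowl. 0.4 kg; the stiff hinge keeps it where it is left; 1 to 7 N at the front edge moves it
- lid_hinge (a point): middle of the lid's hinge line, at x 110, y 0, z 92 mm of the housing; the line runs along the housing's y
- lid_edge (a point): middle of the lid's front edge on its outer (upper when shut) face: 225 mm from the hinge line along the lid and 40 mm off it, the lid's thickness. A black lip 90 mm wide, 10 mm thick stands out 17 mm in front of the edge, 5 mm below this face
- lid_stud (a point): top of the steel stud on the lid's outer face, the catch for the hook: 17 mm across its head, 22 mm high, 140 mm from the hinge line and 45 mm from the lid's middle towards -y of the housing
- rotor (a joint): angle of the rotor, rad: starts within 0.1 of 0 (bar along the housing's y), grows counterclockwise from above and counts on past a full turn (6.28). Plain aluminium bar 160 mm long, 32 wide, 30 high, turning level about its middle, two flat white tube caps (18 mm across, 6 high) on each end; 1 to 2 N at 45 mm from the axis turns it; it stops soon after it is let go
- rotor_center (a point): point on the rotor's upright axis at the bar's top face, 95 mm above the bench; at x -5, y 0 of the housing. The bar's underside is 65 mm above the bench. It sits in a round bowl in the housing's top, 180 mm across, same axis, rim 90 mm and floor 55 mm above the bench
- hook (a joint): flat steel hook on the post, rad: 0 home, its crook round the lid's stud (a stop); grows as it swings out counterclockwise from above, up to 2.5. Swings level; 105 mm long, 8 thick, top face 147 mm above the bench (7 mm over the shut lid). At 0 it points along the housing's +y, at 1.57 along -x (front). Starts at 1.45 to 2. Stays where it is left; about 1 N at its tab moves it
- hook_pivot (a point): the hook's pivot axis, at x -30, y -130, z 143 mm of the housing
- hook_tab (a point): centre of the top of the hook's finger tab, an upright black pin 14 mm across, 32 mm tall above the hook's top face (top at 179 mm above the bench), 61 mm from the pivot; when the hook is home it is at x -42, y -70 mm of the housing
- bottle: bystander: amber bottle, 64 mm across, 150 mm high, origin at the centre of its underside, standing beyond the housing, past the hook's side
- tube_rack: bystander: blue tube rack 70 x 110 x 45 mm high, origin at the centre of its underside, on the bench behind the hinge side
- tip_box: bystander: clear box 85 x 120 x 60 mm high, origin at the centre of its underside, on the bench before the housing's front

How it is judged:
On the way, in this order (a step that is already met when the one before it is completed fails the run):
1. the rotor has been pushed round through a full turn, either way ((value of joint rotor above 6.1 rad or value of joint rotor below -6.1 rad)), for 0.1 s.
2. the lid is fully shut (within 0.03 rad), the hook still swung out (beyond 0.5 rad) (value of joint lid below 0.03 rad and value of joint hook above 0.5 rad), for 0.2 s.
3. the hook is home against the stud (within 0.06 rad) (value of joint lid below 0.03 rad and value of joint hook below 0.06 rad), for 0.2 s.
At the end, for the whole second after the job is handed in: the rotor stands a full turn (6.1 rad or more, either way) from where its angle reads 0, the lid is shut (joint under 0.03 rad), the hook is home (joint under 0.06 rad) and at rest, and the bottle, the rack and the tip box are within 30 mm of where they began (all of step 3 and (value of joint rotor above 6.1 rad or value of joint rotor below -6.1 rad) and velocity of joint hook between -0.1 and 0.1 rad/s and distance of each of bottle, tube_rack, tip_box from where it was at the start of the episode below 0.03 m); the robot touches nothing.
It fails at once if the lid is slammed (closing faster than 2.5 rad/s) (velocity of joint lid below -2.5 rad/s).
It fails at once if a bystander is pushed more than 30 mm (distance of any of bottle, tube_rack, tip_box from where it was at the start of the episode above 0.03 m).
It also fails if it takes over 72 s, if anything falls off the work surface, if the arm or the gripper's body presses on something with over 40 N, if the wrist force passes 120 N, or if a joint passes its speed limit or range.

## Working session

There is one attempt and no reset: what is moved stays moved. The work goes in short steps, Python scripts to look and compute and a tool call to move; the robot and the scene stay as the last step left them, time stands still between calls to the robot, and variables do not carry over. Pictures are saved under pics/ and viewed, at most 11 in all, crops included, and the job is handed in when it is done.

Besides the shell and the picture viewer there is one more tool, called after "Call:" as a command line: name --argument value ..., lists and objects as JSON in quotes. arm_command: Moves the arm, as the interface text tells. Its arguments: {"type":"object","properties":{"moves":{"type":"array"},"force":{"type":"number"}},"required":["moves"]}

```bash
mkdir -p pics
cat > h.py <<'E'
import numpy as np, cv2
from cell import arm
from scipy.spatial.transform import Rotation as R
def px(im,P):
    P=np.atleast_2d(P); c=(P-np.array(im["origin"]))@np.array(rot(im))
    K=np.array([[im["fx"],0,im["cx"]],[0,im["fy"],im["cy"]],[0,0,1.]])
    q=c*[1,-1,-1]
    return cv2.projectPoints(q,np.zeros(3),np.zeros(3),K,np.array(im["D"],float))[0][:,0]
def rot(im):
    r=np.array(im["rotation"],float)
    return r if r.shape==(3,3) else R.from_quat(r).as_matrix()
def ray(im,rc):
    K=np.array([[im["fx"],0,im["cx"]],[0,im["fy"],im["cy"]],[0,0,1.]])
    u=cv2.undistortPoints(np.array([[[rc[1],rc[0]]]],float),K,np.array(im["D"],float))[0,0]
    return np.array(im["origin"]),rot(im)@np.array([u[0],-u[1],-1])
def atz(im,rc,z):
    o,d=ray(im,rc); return o+d*(z-o[2])/d[2]
def save(im,n): cv2.imwrite("pics/"+n,cv2.cvtColor(im["img"],cv2.COLOR_RGB2BGR))
E
python3 - <<'E'
from h import *
np.set_printoptions(precision=4,suppress=True)
o=arm.get_obs(); print({k:np.round(v,3) for k,v in o.items()})
Z=dict(spinner=.09,lid=.15,lid_edge=.2,lid_stud=.2,rotor=.095,rotor_center=.095,hook=.147,hook_pivot=.147,hook_tab=.179,bottle=.1,tube_rack=.03,tip_box=.05,lid_hinge=.092)
for n in("scene","top"):
    im=arm.get_image(n); save(im,n+"0.png"); print(n,im["origin"],im["rotation"],im["fx"],im["D"])
    for k in Z:
        for r in arm.search_frame(im,k)[:2]: print(k,np.round(r["point"]),round(r["p"],2),atz(im,r["point"],Z[k]))
E
```

```text
{'time': np.float64(0.0), 'qpos': array([-1.235,  0.629,  0.038,  1.518, -0.027,  0.996, -0.02 ]), 'joint_vel': array([-0.002,  0.001, -0.001,  0.001, -0.   ,  0.001, -0.   ]), 'joint_efforts': array([ -0.   , -56.341,   1.226, -19.344,   0.011,   0.011,  -0.   ]), 'eef_pos': array([0.254, 0.598, 0.23 ]), 'orientation': array([ 0.2  ,  0.98 , -0.001, -0.   ]), 'ft_force': array([-0.492, -0.011,  0.223]), 'moment': array([-0.021, -0.013,  0.001]), 'gripper_force': np.float64(0.0), 'width': np.float64(0.085)}
scene [ 0.9863 -0.362   0.8551] [0.3027 0.1152 0.3331 0.8855] 438.78847698368395 [-0.0988  0.      0.      0.      0.    ]
spinner [229. 292.] 0.72 [0.5177 0.0626 0.09  ]
spinner [224. 384.] 0.53 [0.6649 0.2129 0.09  ]
lid [170. 310.] 0.97 [0.4621 0.1879 0.15  ]
lid_edge [168. 311.] 0.86 [0.496  0.1544 0.2   ]
lid_edge [274. 295.] 0.74 [ 0.66   -0.0689  0.2   ]
lid_stud [169. 311.] 0.83 [0.4985 0.152  0.2   ]
rotor [231. 287.] 0.66 [0.5165 0.0491 0.095 ]
rotor [272. 397.] 0.43 [0.7645 0.121  0.095 ]
rotor_center [236. 284.] 0.63 [0.5219 0.0346 0.095 ]
hook [268. 296.] 0.65 [ 0.625
[... 326 characters left out ...]
5384 0.0479 0.9979] [ 0.0277 -0.0284 -0.6997  0.7133] 490.7018844878388 [-0.0844  0.      0.      0.      0.    ]
spinner [285. 294.] 0.88 [0.5141 0.0736 0.09  ]
lid [284. 258.] 0.84 [0.5162 0.1336 0.15  ]
lid_edge [282. 256.] 0.59 [0.5208 0.1328 0.2   ]
lid_edge [163. 262.] 0.18 [0.7168 0.1287 0.2   ]
lid_stud [281. 259.] 0.75 [0.5214 0.1273 0.2   ]
rotor [287. 305.] 0.78 [0.5099 0.0526 0.095 ]
hook [218. 352.] 0.69 [ 0.6329 -0.0268  0.147 ]
hook_pivot [220. 356.] 0.81 [ 0.6306 -0.0343  0.147 ]
hook_tab [219. 356.] 0.77 [ 0.6279 -0.0309  0.179 ]
bottle [161. 266.] 0.78 [0.743  0.1304 0.1   ]
tube_rack [223. 205.] 0.88 [0.6313 0.2543 0.03  ]
tip_box [279. 420.] 0.69 [ 0.5277 -0.1684  0.05  ]
```

View pics/scene0.png

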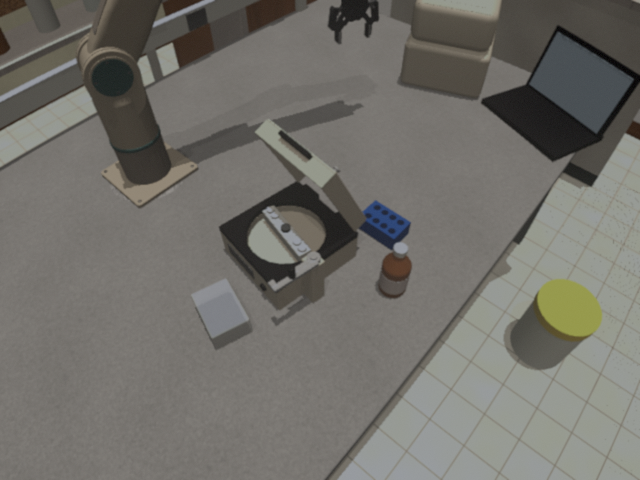

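View pics/top0.png

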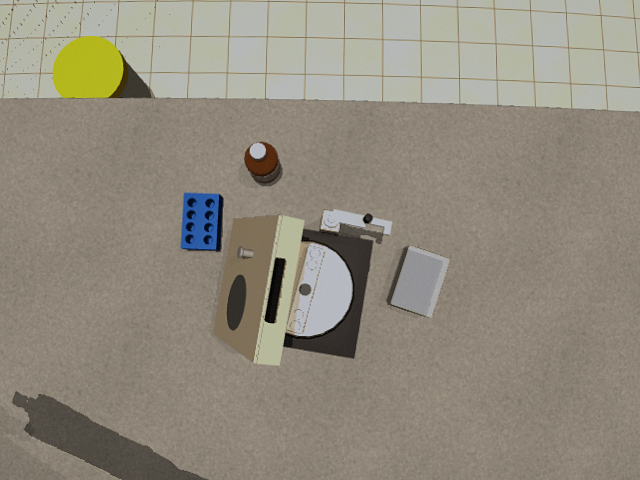

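The scene picture shows the lid leaning well open with the lip near (283,147), and the bar hub at about (284,228). In the top picture the hub is at (305,289), the hook pivot at (331,219), the tab at (368,218) and the housing's front corners at (372,241) and (354,357). I'll fit the housing pose, lid angle and hook angle to enlarged crops.

Run:
```python
import cv2,numpy as np
a=cv2.imread("pics/top0.png")[195:375,205:405]; b=cv2.imread("pics/scene0.png")[110:310,210:370]
a=cv2.resize(a,None,fx=4,fy=4,interpolation=cv2.INTER_CUBIC)[:600]; 
cv2.imwrite("pics/c1.png",cv2.resize(cv2.imread("pics/top0.png")[205:370,210:395],None,fx=3.6,fy=3.6,interpolation=cv2.INTER_CUBIC))
cv2.imwrite("pics/c2.png",cv2.resize(b,None,fx=3,fy=3,interpolation=cv2.INTER_CUBIC))
```

```text
(no output)
```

View pics/c1.png

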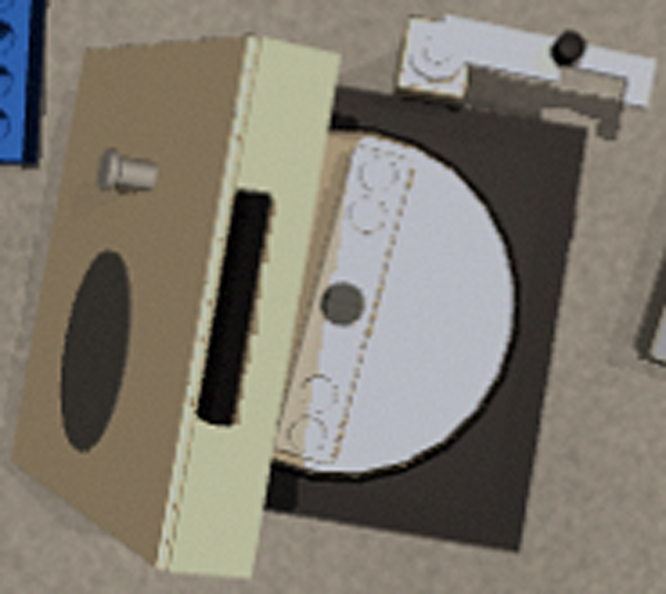

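View pics/c2.png

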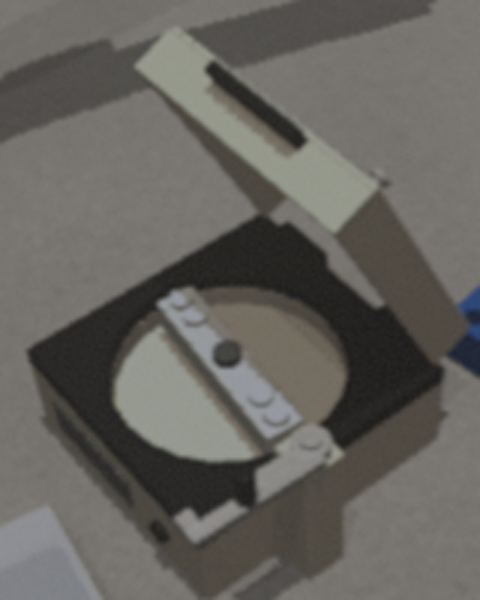

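The crops show clear corners of the housing and lid, the hub, pivot and tab; fitting these now.

```bash
cat > fit.py <<'E'
from h import *
from scipy.optimize import least_squares
np.set_printoptions(precision=4,suppress=True)
top=arm.get_image("top"); sc=arm.get_image("scene")
def W(p,P): # housing mm -> world
    c,s=np.cos(p[2]),np.sin(p[2]); P=np.atleast_2d(P)/1000.
    return np.c_[p[0]+c*P[:,0]-s*P[:,1],p[1]+s*P[:,0]+c*P[:,1],P[:,2]]
def lid(a,l,y,h): return [110-l*np.cos(a)+h*np.sin(a),y,92+l*np.sin(a)+h*np.cos(a)]
def tab(t,z=179,x=-12,y=60): return [-30+x*np.cos(t)-y*np.sin(t),-130+x*np.sin(t)+y*np.cos(t),z]
def rt(t,r): return [-5-r*np.sin(t),r*np.cos(t),101]
f1=lambda u,v:(210+u/3.6,205+v/3.6)
f2=lambda u,v:(210+u/3,110+v/3)
def model(p):
    a,h,t=p[3:6]
    T=[[-5,0,96],[-115,-110,90],[-115,110,90],[-30,-130,149],tab(h),lid(a,225,-105,40),lid(a,225,105,40),lid(a,225,-105,0),lid(a,225,105,0),lid(a,140,-45,62),rt(t,-70),rt(t,70)]
    S=[[-5,0,96],[-115,110,90],[115,-110,90],lid(a,225,105,40),lid(a,225,105,0),lid(a,225,-105,40),lid(a,225,-105,0),[-30,-130,149]]
    return px(top,W(p,T)),px(sc,W(p,S))
MT=np.array([f1(*q) for q in[(342,303),(587,128),(519,550),(436,57),(570,44),(252,38),(162,568),(340,52),(250,577),(107,168),(382,172),(305,435)]])
MS=np.array([f2(*q) for q in[(228,353),(30,350),(440,378),(178,27),(135,67),(380,187),(337,232),(310,440)]])
if __name__=="__main__":
    f=lambda p:np.r_[(model(p)[0]-MT).ravel(),(model(p)[1]-MS).ravel()]
    r=least_squares(f,[.51,.06,1.57,1.,1.6,0],loss="soft_l1")
    p=r.x; print(p); print(f(p).reshape(-1,2))
    np.save("p.npy",p)
    print("rc",W(p,[-5,0,95]),"tab",W(p,tab(p[4])),"tabhome",W(p,tab(0)),"edge",W(p,lid(p[3],225,0,40)),"inner edge",W(p,lid(p[3],225,0,0)),"pivot",W(p,[-30,-130,143]))
    for n,z in(("bottle",0),("tube_rack",0)): pass
E
python3 fit.py
```

```text
[ 0.5081  0.0582  1.4222  1.1169  1.5136 -0.1178]
[[ 0.0198 -0.4319]
 [ 0.3125 -0.7539]
 [ 0.0599  0.2348]
 [ 0.3921 -2.6797]
 [ 0.3775  0.0061]
 [-0.1139 -1.7104]
 [-0.9814 -0.0399]
 [ 0.7002 -0.0313]
 [ 0.8901 -0.4678]
 [-0.5575 -0.6014]
 [-0.3033 -0.851 ]
 [-0.6201  0.1733]
 [-0.4566 -0.0001]
 [-1.5434 -1.5368]
 [ 1.2764 -4.4976]
 [-1.6171 -1.9591]
 [-0.8392 -1.1166]
 [-0.8295 -1.4186]
 [-1.767  -0.28  ]
 [-0.1163 -1.2996]]
rc [[0.5073 0.0533 0.095 ]] tab [[ 0.6317 -0.0519  0.179 ]] tabhome [[0.5711 0.0063 0.179 ]] edge [[0.5151 0.105  0.3118]] inner edge [[0.5097 0.0694 0.2942]] pivot [[0.6322 0.0093 0.143 ]]
```

```bash
cat > mv.py <<'E'
from fit import *
p=np.load("p.npy"); Y=p[2]
def Rt(tilt):  # tool y along -housing y, z down, tilted toward housing +x by tilt deg
    hx=np.array([np.cos(Y),np.sin(Y),0]); y=-np.array([-np.sin(Y),np.cos(Y),0]); t=np.radians(tilt)
    z=hx*np.sin(t)-np.array([0,0,1])*np.cos(t); return np.c_[np.cross(y,z),y,z]
def now():
    o=arm.get_obs(); return np.array(o["eef_pos"]),R.from_quat(o["orientation"]).as_matrix(),o
def rel(Pw,Rw,base=None):
    e,r,_=now()
    if base: e,r=base
    return np.round((Pw-e)@r,3),np.round(np.degrees(R.from_matrix(r.T@Rw).as_rotvec()),1)
E
python3 - <<'E'
from mv import *
e,r,o=now(); print(e,r)
print(rel(np.array([.30,.50,.45]),Rt(0)))
print(rel(np.array([.48,.20,.45]),Rt(0)))
t=W(p,[-70,20,230])[0]; print(t,rel(t,Rt(35)))
E
```

```text
[0.2542 0.5982 0.2313] [[-0.9203  0.3912 -0.    ]
 [ 0.3912  0.9203 -0.    ]
 [ 0.     -0.     -1.    ]]
(array([-0.081, -0.072, -0.219]), array([-0. , -0. , 75.5]))
(array([-0.364, -0.278, -0.219]), array([-0. , -0. , 75.5]))
[ 0.4779 -0.0081  0.23  ] (array([-0.443, -0.47 ,  0.001]), array([-23. ,  29.7,  73. ]))
```

Call:
arm_command --moves '[[[-0.02,-0.02,-0.04],[0,0,7],0],[[-0.04,-0.04,-0.08],[0,0,14],0],[[-0.06,-0.055,-0.115],[0,0,21],0],[[-0.075,-0.07,-0.15],[0,0,28],0],[[-0.09,-0.085,-0.185],[0,0,35],0]]'

```text
time: 2.02
eef_pos: [0.3013, 0.4903, 0.4057]
orientation: [0.488, 0.873, -0.0, -0.0]
ft_force: [1.0, 0.6, 0.3]
width: 0.0256
gripper_force: 0.0
```

Run:
```python
from mv import *
e,r,o=now(); print(e,r,o["qpos"])
print(rel(np.array([.48,.20,.46]),Rt(0)))
print(rel(np.array([.47,-.08,.46]),Rt(0)))
```

```text
[0.3056 0.4904 0.4112] [[-0.5221  0.8528  0.0081]
 [ 0.8529  0.5221  0.0092]
 [ 0.0036  0.0118 -0.9999]] [-1.2164  0.3776  0.232   1.458  -0.086   1.3039 -0.4292]
(array([-0.339, -0.002, -0.05 ]), array([ 0.6, -0.4, 40. ]))
(array([-0.572, -0.157, -0.053]), array([ 0.6, -0.4, 40. ]))
```

Call:
arm_command --moves '[[[-0.04,0,-0.01],[0,0,7],0],[[-0.08,0,-0.02],[0,0,14],0],[[-0.12,0,-0.03],[0,0,21],0],[[-0.16,0,-0.04],[0,0,28],0],[[-0.2,0,-0.05],[0,0,34],0]]'

```text
time: 2.53
eef_pos: [0.4071, 0.3208, 0.4541]
orientation: [0.721, 0.693, -0.0, -0.0]
ft_force: [0.7, 1.0, 0.1]
width: -0.0001
gripper_force: 0.0
```

```bash
sed -i 's/^top=.*$/top=sc=None/; s/^if __name__.*$/&\n    top=arm.get_image("top"); sc=arm.get_image("scene")/' fit.py
python3 - <<'E'
from mv import *
e,r,o=now(); print(e,o["time"],o["qpos"])
print(rel(W(p,[-100,20,460])[0],Rt(0)))
print(rel(W(p,[-150,20,350])[0],Rt(35)))
E
```

```text
[0.4071 0.3208 0.4541] 2.5333 [-1.0295  0.2727  0.4246  1.5132 -0.1136  1.3803 -0.6365]
(array([-0.356,  0.08 , -0.006]), array([-0. , -0. ,  6.3]))
(array([-0.405,  0.075,  0.104]), array([-1.9, 35. ,  6.1]))
```

Call:
arm_command --moves '[[[-0.04,0.01,0],[0,0,3],0],[[-0.08,0.02,0],[0,0,6.3],0],[[-0.12,0.03,0],[0,0,6.3],0],[[-0.16,0.04,0],[0,0,6.3],0],[[-0.2,0.05,0],[0,0,6.3],0]]'

```text
time: 2.95
eef_pos: [0.4496, 0.119, 0.4537]
orientation: [0.756, 0.655, 0.0, -0.0]
ft_force: [0.2, -0.0, 0.3]
width: -0.0
gripper_force: 0.0
```

Call:
arm_command --moves '[[[-0.04,0.005,0],[0,6,0],0],[[-0.08,0.01,0],[0,12,0],0],[[-0.12,0.01,0],[0,18,0],0],[[-0.16,0.01,0.01],[0,24,0],0],[[-0.2,0.01,0.03],[0,30,0],0]]'

```text
time: 3.37
eef_pos: [0.4348, -0.0496, 0.437]
orientation: [0.734, 0.636, 0.178, -0.155]
ft_force: [0.4, 1.2, -0.5]
width: -0.0001
gripper_force: 0.0
```

Run:
```python
from mv import *
e,r,o=now(); print(e,o["time"],o["qpos"],r)
for P in([-150,20,350],[-110,10,200],[5,10,118],[44,9,112],[44,9,76]): print(P,W(p,P)[0],rel(W(p,P)[0],Rt(35)))
```

```text
[ 0.4348 -0.0496  0.437 ] 3.3667 [-0.1605  0.2292  0.7228  1.7636 -0.5875  1.4493  0.5681] [[ 0.1267  0.9898  0.0644]
 [ 0.8792 -0.1421  0.4548]
 [ 0.4593 -0.001  -0.8883]]
[-150, 20, 350] [ 0.4661 -0.0872  0.35  ] (array([-0.069,  0.036,  0.062]), array([-0.2,  7.7,  0.3]))
[-110, 10, 200] [ 0.4819 -0.0491  0.2   ] (array([-0.102,  0.047,  0.214]), array([-0.2,  7.7,  0.3]))
[5, 10, 118] [0.4989 0.0646 0.118 ] (array([-0.038,  0.048,  0.339]), array([-0.2,  7.7,  0.3]))
[44, 9, 112] [0.5057 0.1031 0.112 ] (array([-0.006,  0.049,  0.363]), array([-0.2,  7.7,  0.3]))
[44, 9, 76] [0.5057 0.1031 0.076 ] (array([-0.023,  0.049,  0.395]), array([-0.2,  7.7,  0.3]))
```

Call:
arm_command --moves '[[[-0.04,0.03,0.03],[0,4,0],0],[[-0.07,0.05,0.06],[0,6,0],0],[[-0.08,0.05,0.1],[0,6,0],0],[[-0.09,0.05,0.14],[0,6,0],0],[[-0.09,0.05,0.18],[0,6,0],0]]'

```text
time: 3.78
eef_pos: [0.4816, -0.0605, 0.2441]
orientation: [0.727, 0.626, 0.211, -0.188]
ft_force: [1.6, 1.1, -0.5]
width: -0.0001
gripper_force: 0.0
```

Call:
arm_command --moves '[[[0,0,0.01],[0,0,0],0],[[0,0,0.01],[0,0,0],0],[[0,0,0.01],[0,0,0],0]]'

```text
time: 4.03
eef_pos: [0.4828, -0.053, 0.2398]
orientation: [0.725, 0.627, 0.213, -0.189]
ft_force: [0.6, -1.0, 1.0]
width: -0.0001
gripper_force: 0.0
```

Run:
```python
from mv import *
e,r,o=now(); print(e,o["time"],o["qpos"],r)
for P in([5,10,118],[44,9,112],[44,9,76]): print(P,W(p,P)[0],rel(W(p,P)[0],Rt(35)))
im=arm.get_image("scene"); save(im,"s1.png")
```

```text
[ 0.4828 -0.053   0.2398] 4.0333 [ 0.0225  0.5808  0.6218  1.946  -0.899   1.2283  1.0135] [[ 0.1226  0.9899  0.0708]
 [ 0.8291 -0.1413  0.5409]
 [ 0.5455 -0.0076 -0.8381]]
[5, 10, 118] [0.4989 0.0646 0.118 ] (array([0.033, 0.   , 0.167]), array([-0.6,  1.9,  0.1]))
[44, 9, 112] [0.5057 0.1031 0.112 ] (array([0.062, 0.002, 0.193]), array([-0.6,  1.9,  0.1]))
[44, 9, 76] [0.5057 0.1031 0.076 ] (array([0.043, 0.002, 0.223]), array([-0.6,  1.9,  0.1]))
```

View pics/s1.png

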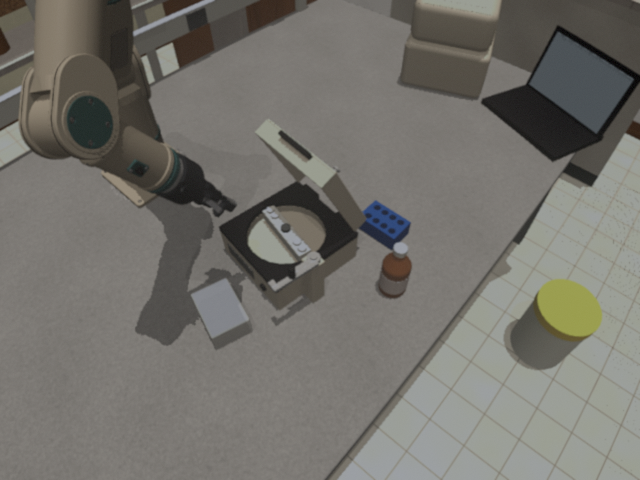

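The tool stands tilted at about (225,205), in front of the open lid with a free path into the bowl. I'm going in above the bar.

Call:
arm_command --moves '[[[0.008,0,0.04],[0,1,0],0],[[0.016,0,0.08],[0,2,0],0],[[0.025,0,0.12],[0,2,0],0],[[0.033,0,0.16],[0,2,0],0],[[0.033,0,0.167],[0,2,0],0]]'

```text
time: 4.5
eef_pos: [0.4996, 0.0667, 0.1179]
orientation: [0.72, 0.625, 0.226, -0.199]
ft_force: [-0.1, -0.9, -1.0]
width: -0.0001
gripper_force: 0.0
```

Run:
```python
from mv import *
e,r,o=now(); print(e,o["time"],o["qpos"],o["ft_force"])
for P in([5,10,118],[44,9,112],[44,9,76]): print(P,W(p,P)[0],rel(W(p,P)[0],Rt(35)))
```

```text
[0.4996 0.0667 0.1179] 4.5 [ 0.1632  0.7031  0.0792  2.0951 -1.0962  0.7608  1.0601] [-0.0897 -0.8904 -0.9602]
[5, 10, 118] [0.4989 0.0646 0.118 ] (array([-0.002, -0.   , -0.001]), array([-0.5, -0.1,  0.3]))
[44, 9, 112] [0.5057 0.1031 0.112 ] (array([0.027, 0.001, 0.026]), array([-0.5, -0.1,  0.3]))
[44, 9, 76] [0.5057 0.1031 0.076 ] (array([0.006, 0.001, 0.055]), array([-0.5, -0.1,  0.3]))
```

Call:
arm_command --moves '[[[0,0,0],[0,-4,0],0],[[0,0,0],[0,-8,0],0],[[0,0,0],[0,-8,0],0]]'

```text
time: 4.75
eef_pos: [0.501, 0.0668, 0.1204]
orientation: [0.734, 0.638, 0.177, -0.154]
ft_force: [0.2, 1.0, 0.9]
width: 0.0003
gripper_force: 0.0
```

Run:
```python
from mv import *
e,r,o=now(); print(e,o["time"],o["qpos"],o["ft_force"])
for P in([5,10,118],[44,9,112],[44,9,76]): print(P,W(p,P)[0],rel(W(p,P)[0],Rt(27)))
```

```text
[0.501  0.0668 0.1204] 4.75 [ 0.0242  0.6526  0.1576  2.093  -1.0145  0.6874  0.9063] [0.1569 0.9999 0.89  ]
[5, 10, 118] [0.4989 0.0646 0.118 ] (array([-0.003, -0.002,  0.001]), array([-0.3, -0.1,  0.5]))
[44, 9, 112] [0.5057 0.1031 0.112 ] (array([ 0.029, -0.   ,  0.024]), array([-0.3, -0.1,  0.5]))
[44, 9, 76] [0.5057 0.1031 0.076 ] (array([ 0.012, -0.   ,  0.056]), array([-0.3, -0.1,  0.5]))
```

Call:
arm_command --moves '[[[0.014,0,0.012],[0,0,0],0],[[0.029,0,0.024],[0,0,0],0],[[0.029,0,0.024],[0,0,0],0]]'

```text
time: 5.0
eef_pos: [0.5046, 0.1045, 0.1106]
orientation: [0.733, 0.638, 0.176, -0.157]
ft_force: [0.5, 0.3, 0.3]
width: -0.0001
gripper_force: 0.0
```

```bash
cat > circ.py <<'E'
from mv import *
import sys
def step(psis,r=50,z=76,tilt=27,base=None):
    e,rr,o=now()
    for s in psis:
        t=np.radians(s); P=W(p,[-5-r*np.sin(t),r*np.cos(t),z])[0]
        print(s,rel(P,Rt(tilt))[0])
E
python3 - <<'E'
from circ import *
e,r,o=now(); print(e,o["time"],o["qpos"],o["ft_force"])
for P in([44,9,76],): print(P,W(p,P)[0],rel(W(p,P)[0],Rt(27)))
# shift vectors from psi=-80 in tool frame
b=W(p,[44,9,76])[0]
for s in range(-80,400,10):
    t=np.radians(s); P=W(p,[-5-50*np.sin(t),50*np.cos(t),76])[0]
    print(s,np.round((P-W(p,[-5-50*np.sin(np.radians(-80)),50*np.cos(np.radians(-80)),76])[0])@Rt(27),3))
E
```

```text
[0.5046 0.1045 0.1106] 5.0 [-0.0097  0.6678  0.0962  2.0986 -1.0534  0.6275  0.8744] [0.4895 0.2897 0.3085]
[44, 9, 76] [0.5057 0.1031 0.076 ] (array([-0.017,  0.001,  0.03 ]), array([-0.5, -0.3,  0.4]))
-80 [0. 0. 0.]
-70 [-0.002 -0.008 -0.001]
-60 [-0.005 -0.016 -0.003]
-50 [-0.01  -0.023 -0.005]
-40 [-0.015 -0.03  -0.008]
-30 [-0.022 -0.035 -0.011]
-20 [-0.029 -0.038 -0.015]
-10 [-0.036 -0.041 -0.018]
0 [-0.044 -0.041 -0.022]
10 [-0.052 -0.041 -0.026]
20 [-0.059 -0.038 -0.03 ]
30 [-0.066 -0.035 -0.034]
40 [-0.073 -0.03  -0.037]
50 [-0.078 -0.023 -0.04 ]
60 [-0.082 -0.016 -0.042]
70 [-0.086 -0.008 -0.044]
80 [-0.088 -0.    -0.045]
90 [-0.088  0.009 -0.045]
100 [-0.088  0.017 -0.045]
110 [-0.086  0.026 -0.044]
120 [-0.082  0.034 -0.042]
130 [-0.078  0.041 -0.04 ]
140 [-0.073  0.047 -0.037]
150 [-0.066  0.052 -0.034]
160 [-0.059  0.056 -0.03 ]
170 [-0.052  0.058 -0.026]
180 [-0.044  0.059 -0.022]
190 [-0.036  0.058 -0.018]
200 [-0.029  0.056 -0.015]
210 [-0.022  0.052 -0.011]
220 [-0.015  0.047 -0.008]
230 [-0.01   0.041 -0.005]
240 [-0.005  0.034 -0.003]
250 [-0.002  0.026 -0.001]
260 [-0.     0.017 -0.   ]
270 [0.001 0.009 0.   ]
280 [-0.  0. -0.]
290 [-0.002 -0.008 -0.001]
300 [-0.005 -0.016 -0.003]
310 [-0.01  -0.023 -0.005]
320 [-0.015 -0.03  -0.008]
330 [-0.022 -0.035 -0.011]
340 [-0.029 -0.038 -0.015]
350 [-0.036 -0.041 -0.018]
360 [-0.044 -0.041 -0.022]
370 [-0.052 -0.041 -0.026]
380 [-0.059 -0.038 -0.03 ]
390 [-0.066 -0.035 -0.034]
```

Call:
arm_command --moves '[[[-0.006,0,0.01],[0,0,0],0],[[-0.012,0,0.02],[0,0,0],0],[[-0.017,0,0.03],[0,0,0],0],[[-0.017,0,0.03],[0,0,0],0]]'

```text
time: 5.33
eef_pos: [0.5036, 0.0979, 0.074]
orientation: [0.736, 0.635, 0.175, -0.156]
ft_force: [0.3, -0.8, -0.2]
width: -0.0001
gripper_force: 0.0
```

Run:
```python
from circ import *
e,r,o=now(); print(e,o["time"],o["qpos"],o["ft_force"])
step([-80,-70,-60,-50,-40,-30,-20])
```

```text
[0.5036 0.0979 0.074 ] 5.3333 [ 0.0881  0.7341 -0.0325  2.1104 -1.0751  0.5167  0.9243] [ 0.2766 -0.8318 -0.2422]
-80 [0.006 0.002 0.001]
-70 [ 0.004 -0.007 -0.   ]
-60 [ 0.001 -0.015 -0.002]
-50 [-0.004 -0.022 -0.004]
-40 [-0.009 -0.028 -0.007]
-30 [-0.016 -0.033 -0.01 ]
-20 [-0.023 -0.037 -0.014]
```

Call:
arm_command --moves '[[[0.004,-0.007,0],[0,0,0],0],[[0.001,-0.015,-0.002],[0,0,0],0],[[-0.004,-0.022,-0.004],[0,0,0],0],[[-0.009,-0.028,-0.007],[0,0,0],0],[[-0.016,-0.033,-0.01],[0,0,0],0]]'

```text
time: 5.75
eef_pos: [0.4683, 0.0857, 0.0776]
orientation: [0.735, 0.636, 0.176, -0.156]
ft_force: [-0.1, 2.3, 1.4]
width: 0.0
gripper_force: 0.8
```

Run:
```python
from circ import *
e,r,o=now(); print(e,o["time"],o["qpos"],o["ft_force"])
step([-30,-20,-10,0,10,20,30,40,50,60])
```

```text
[0.4683 0.0857 0.0776] 5.75 [ 0.1896  0.7101 -0.1318  2.1955 -1.0804  0.4429  0.9793] [-0.1237  2.2848  1.4203]
-30 [-0.002  0.     0.001]
-20 [-0.009 -0.004 -0.003]
-10 [-0.016 -0.006 -0.007]
0 [-0.024 -0.007 -0.011]
10 [-0.032 -0.006 -0.015]
20 [-0.039 -0.004 -0.018]
30 [-0.046 -0.    -0.022]
40 [-0.053  0.005 -0.025]
50 [-0.058  0.011 -0.028]
60 [-0.063  0.018 -0.031]
```

Call:
arm_command --moves '[[[-0.01,-0.004,-0.004],[0,0,0],0],[[-0.019,-0.006,-0.009],[0,0,0],0],[[-0.028,-0.006,-0.013],[0,0,0],0],[[-0.038,-0.004,-0.018],[0,0,0],0],[[-0.046,0,-0.022],[0,0,0],0]]'

```text
time: 6.17
eef_pos: [0.4598, 0.0336, 0.0746]
orientation: [0.736, 0.635, 0.174, -0.156]
ft_force: [-0.1, 0.2, -0.9]
width: 0.0002
gripper_force: 0.4
```

Run:
```python
from circ import *
e,r,o=now(); print(e,o["time"],o["qpos"],o["ft_force"])
step(range(30,170,12))
save(arm.get_image("top"),"t2.png")
```

```text
[0.4598 0.0336 0.0746] 6.1667 [ 0.2713  0.7162 -0.0839  2.1874 -1.0096  0.4966  1.0195] [-0.1279  0.1599 -0.9371]
30 [ 0.002  0.001 -0.001]
42 [-0.006  0.007 -0.004]
54 [-0.012  0.015 -0.008]
66 [-0.016  0.024 -0.01 ]
78 [-0.019  0.034 -0.012]
90 [-0.02   0.044 -0.012]
102 [-0.019  0.054 -0.012]
114 [-0.016  0.064 -0.011]
126 [-0.012  0.073 -0.008]
138 [-0.006  0.081 -0.005]
150 [ 0.002  0.087 -0.001]
162 [0.01  0.092 0.003]
```

View pics/t2.png

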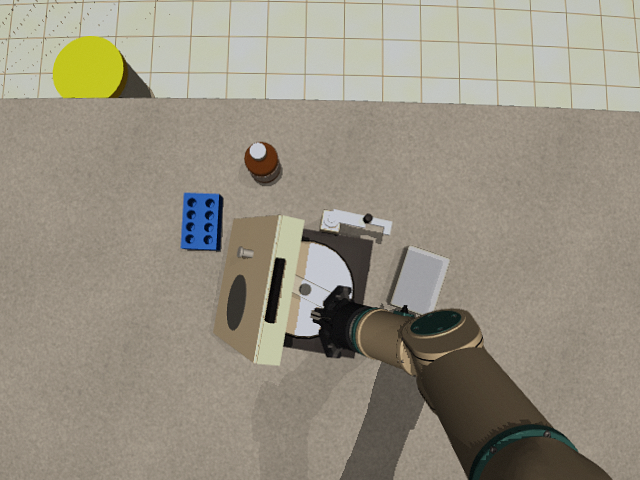

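The bar is turning with the finger behind it: the tool is at about (330,315) and the bar's free end has swung to about (310,270). I'm carrying on round the arc.

Call:
arm_command --moves '[[[-0.006,0.007,-0.004],[0,0,0],0],[[-0.012,0.015,-0.008],[0,0,0],0],[[-0.016,0.024,-0.01],[0,0,0],0],[[-0.019,0.034,-0.012],[0,0,0],0],[[-0.02,0.044,-0.012],[0,0,0],0]]'

```text
time: 6.63
eef_pos: [0.5014, 0.0048, 0.0761]
orientation: [0.736, 0.636, 0.174, -0.156]
ft_force: [-0.8, 0.3, -0.1]
width: 0.0003
gripper_force: 0.5
```

Call:
arm_command --moves '[[[0.001,0.01,0],[0,0,0],0],[[0.004,0.02,0.001],[0,0,0],0],[[0.008,0.029,0.004],[0,0,0],0],[[0.014,0.037,0.007],[0,0,0],0],[[0.022,0.043,0.011],[0,0,0],0]]'

```text
time: 7.05
eef_pos: [0.5479, 0.024, 0.0757]
orientation: [0.736, 0.636, 0.174, -0.156]
ft_force: [-1.4, -1.1, 0.1]
width: -0.0002
gripper_force: 0.8
```

Run:
```python
from circ import *
e,r,o=now(); print(e,o["time"],o["qpos"],o["ft_force"])
step(range(150,280,12))
```

```text
[0.5479 0.024  0.0757] 7.05 [ 0.1807  0.7714  0.0245  1.9559 -0.883   0.6509  0.8315] [-1.4455 -1.0603  0.1095]
150 [-0.002 -0.001 -0.001]
162 [0.007 0.003 0.003]
174 [0.016 0.005 0.008]
186 [0.025 0.005 0.012]
198 [0.034 0.003 0.017]
210 [ 0.043 -0.001  0.022]
222 [ 0.05  -0.007  0.025]
234 [ 0.057 -0.015  0.029]
246 [ 0.061 -0.024  0.031]
258 [ 0.064 -0.034  0.033]
270 [ 0.065 -0.044  0.033]
```

Call:
arm_command --moves '[[[0.007,0.003,0.003],[0,0,0],0],[[0.016,0.005,0.008],[0,0,0],0],[[0.025,0.005,0.012],[0,0,0],0],[[0.034,0.003,0.017],[0,0,0],0],[[0.043,-0.001,0.022],[0,0,0],0]]'

```text
time: 7.47
eef_pos: [0.5528, 0.0735, 0.0761]
orientation: [0.735, 0.636, 0.174, -0.156]
ft_force: [0.4, -1.8, 0.6]
width: -0.0
gripper_force: 0.6
```

Call:
arm_command --moves '[[[0.007,-0.006,0.003],[0,0,0],0],[[0.014,-0.014,0.007],[0,0,0],0],[[0.018,-0.023,0.009],[0,0,0],0],[[0.021,-0.033,0.011],[0,0,0],0],[[0.022,-0.043,0.011],[0,0,0],0]]'

```text
time: 7.88
eef_pos: [0.5121, 0.1045, 0.0769]
orientation: [0.735, 0.636, 0.174, -0.157]
ft_force: [1.8, -0.2, 0.7]
width: -0.0001
gripper_force: 0.6
```

Run:
```python
from circ import *
e,r,o=now(); print(e,o["time"],o["qpos"],o["ft_force"])
step(range(270,420,12))
save(arm.get_image("scene"),"s3.png")
```

```text
[0.5121 0.1045 0.0769] 7.8833 [ 0.107   0.7347 -0.0807  2.0857 -1.0074  0.5011  0.8431] [ 1.8094 -0.1679  0.6624]
270 [-0.002  0.003  0.   ]
282 [-0.003 -0.008 -0.   ]
294 [-0.005 -0.017 -0.002]
306 [-0.01  -0.027 -0.004]
318 [-0.016 -0.034 -0.007]
330 [-0.024 -0.041 -0.011]
342 [-0.032 -0.045 -0.015]
354 [-0.041 -0.047 -0.02 ]
366 [-0.051 -0.047 -0.024]
378 [-0.06  -0.045 -0.029]
390 [-0.068 -0.041 -0.034]
402 [-0.076 -0.035 -0.038]
414 [-0.082 -0.027 -0.041]
```

View pics/s3.png

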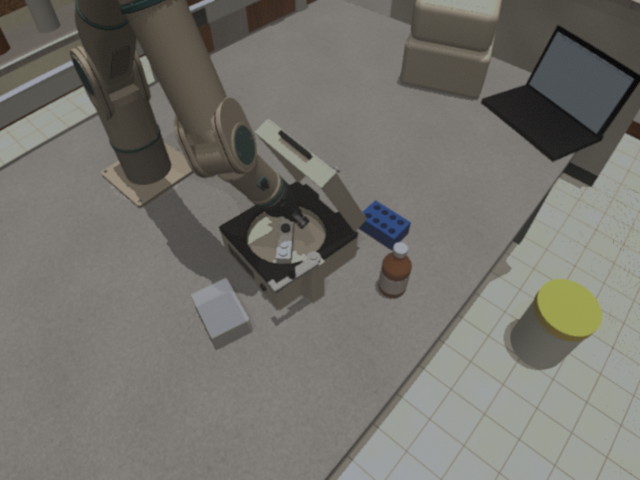

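The tool is under the lid at about (300,215) and the bar's free end points to (283,260), so the bar has turned about 310°. I'll finish the turn.

Call:
arm_command --moves '[[[-0.003,-0.008,0],[0,0,0],0],[[-0.005,-0.017,-0.002],[0,0,0],0],[[-0.01,-0.027,-0.004],[0,0,0],0],[[-0.016,-0.034,-0.007],[0,0,0],0],[[-0.024,-0.041,-0.011],[0,0,0],0]]'

```text
time: 8.35
eef_pos: [0.4677, 0.083, 0.0761]
orientation: [0.735, 0.636, 0.174, -0.157]
ft_force: [-0.0, 0.7, 0.2]
width: 0.0003
gripper_force: 0.6
```

Call:
arm_command --moves '[[[-0.008,-0.004,-0.004],[0,0,0],0],[[-0.017,-0.006,-0.009],[0,0,0],0],[[-0.027,-0.006,-0.013],[0,0,0],0],[[-0.036,-0.004,-0.018],[0,0,0],0],[[-0.044,0,-0.022],[0,0,0],0]]'

```text
time: 8.77
eef_pos: [0.4617, 0.0321, 0.0751]
orientation: [0.736, 0.636, 0.174, -0.156]
ft_force: [-0.3, 1.2, 0.6]
width: -0.0003
gripper_force: 0.4
```

Run:
```python
from circ import *
e,r,o=now(); print(e,o["time"],o["qpos"],o["ft_force"])
for P in([-45,40,110],[-130,30,250],[-130,30,400]): print(P,W(p,P)[0],rel(W(p,P)[0],Rt(27)))
```

```text
[0.4617 0.0321 0.0751] 8.7667 [ 0.2952  0.7172 -0.1155  2.1809 -0.9729  0.4835  0.9837] [-0.3199  1.2248  0.6213]
[-45, 40, 110] [0.4618 0.0196 0.11  ] (array([ 0.005,  0.002, -0.037]), array([-0.6, -0. ,  0. ]))
[-130, 30, 250] [ 0.4592 -0.0659  0.25  ] (array([-0.007,  0.01 , -0.2  ]), array([-0.6, -0. ,  0. ]))
[-130, 30, 400] [ 0.4592 -0.0659  0.4   ] (array([ 0.061,  0.009, -0.334]), array([-0.6, -0. ,  0. ]))
```

Call:
arm_command --moves '[[[0,0,-0.04],[0,0,0],0],[[0,0,-0.08],[0,0,0],0],[[0,0.005,-0.12],[0,0,0],0],[[0,0.01,-0.16],[0,0,0],0],[[0,0.01,-0.2],[0,0,0],0]]'

```text
time: 9.18
eef_pos: [0.4612, -0.0606, 0.2553]
orientation: [0.736, 0.636, 0.174, -0.155]
ft_force: [1.3, 0.2, 1.7]
width: 0.0002
gripper_force: 0.0
```

Call:
arm_command --moves '[[[0.017,0,-0.036],[0,-5,0],0],[[0.035,0,-0.07],[0,-10,0],0],[[0.053,0,-0.105],[0,-15,0],0],[[0.07,0,-0.14],[0,-21,0],0],[[0.088,0,-0.175],[0,-27,0],0]]'

```text
time: 9.6
eef_pos: [0.4621, -0.0618, 0.4528]
orientation: [0.757, 0.653, -0.003, 0.0]
ft_force: [0.5, 0.6, -0.5]
width: 0.0002
gripper_force: 0.0
```

Run:
```python
from circ import *
e,r,o=now(); print(e,o["time"],o["qpos"],o["ft_force"])
for P in([-80,10,450],[90,0,450],[90,0,380],[85,0,294]): print(P,W(p,P)[0],rel(W(p,P)[0],Rt(0)))
for a in(1.117,1,.8,.6,.4,.2,0): print(a,np.array(lid(a,205,0,40)))
```

```text
[ 0.4621 -0.0618  0.4528] 9.6 [-0.1149  0.1702  0.2255  1.6297 -0.0336  1.3499 -0.0332] [ 0.4948  0.5593 -0.5266]
[-80, 10, 450] [ 0.4863 -0.0194  0.45  ] (array([0.046, 0.018, 0.003]), array([-0.2,  0.3,  0. ]))
[90, 0, 450] [0.5214 0.1472 0.45  ] (array([0.216, 0.028, 0.002]), array([-0.2,  0.3,  0. ]))
[90, 0, 380] [0.5214 0.1472 0.38  ] (array([0.216, 0.028, 0.072]), array([-0.2,  0.3,  0. ]))
[85, 0, 294] [0.5207 0.1423 0.294 ] (array([0.211, 0.028, 0.158]), array([-0.2,  0.3,  0. ]))
1.117 [ 56.0835   0.     293.787 ]
1 [ 32.8969   0.     286.1136]
0.8 [ -4.1306   0.     266.9263]
0.6 [-36.6081   0.     240.7651]
0.4 [-63.2408   0.     208.6732]
0.2 [-82.9669   0.     171.9299]
0 [-95.   0. 132.]
```

Call:
arm_command --moves '[[[0.04,0.006,0],[0,0,0],0],[[0.08,0.012,0],[0,0,0],0],[[0.12,0.018,0],[0,0,0],0],[[0.16,0.022,0],[0,0,0],0],[[0.2,0.028,0],[0,0,0],0]]'

```text
time: 10.02
eef_pos: [0.5188, 0.1353, 0.4499]
orientation: [0.756, 0.654, -0.002, -0.003]
ft_force: [1.2, -1.3, -0.7]
width: 0.0003
gripper_force: 0.0
```

Call:
arm_command --moves '[[[0.016,0,0],[0,0,0],0],[[0.016,0,0.04],[0,0,0],0],[[0.016,0,0.08],[0,0,0],0],[[0.016,0,0.12],[0,0,0],0],[[0.016,0,0.155],[0,0,0],0]]'

```text
time: 10.43
eef_pos: [0.5193, 0.1496, 0.2924]
orientation: [0.756, 0.654, -0.003, -0.003]
ft_force: [0.4, 0.6, -0.3]
width: -0.0001
gripper_force: 0.0
```

Run:
```python
from circ import *
e,r,o=now(); print(e,o["time"],o["qpos"],o["ft_force"])
for a in(1.117,1,.9,.8,.7,.6,.5,.4,.3,.2,.1,0):
    P=np.array(lid(a,205,0,40))+[11,0,0]; print(a,rel(W(p,P)[0],Rt(0))[0])
save(arm.get_image("scene"),"s4.png")
```

```text
[0.5193 0.1496 0.2924] 10.4333 [-0.3948  0.4081  0.093   1.7394 -0.0474  1.0035 -0.4276] [ 0.4474  0.566  -0.332 ]
1.117 [-0.025  0.002 -0.001]
1 [-0.048  0.002  0.006]
0.9 [-0.067  0.002  0.015]
0.8 [-0.085  0.002  0.025]
0.7 [-0.102  0.002  0.038]
0.6 [-0.118  0.002  0.052]
0.5 [-0.132  0.002  0.067]
0.4 [-0.144  0.002  0.084]
0.3 [-0.155  0.003  0.102]
0.2 [-0.164  0.003  0.12 ]
0.1 [-0.171  0.003  0.14 ]
0 [-0.176  0.003  0.16 ]
```

View pics/s4.png

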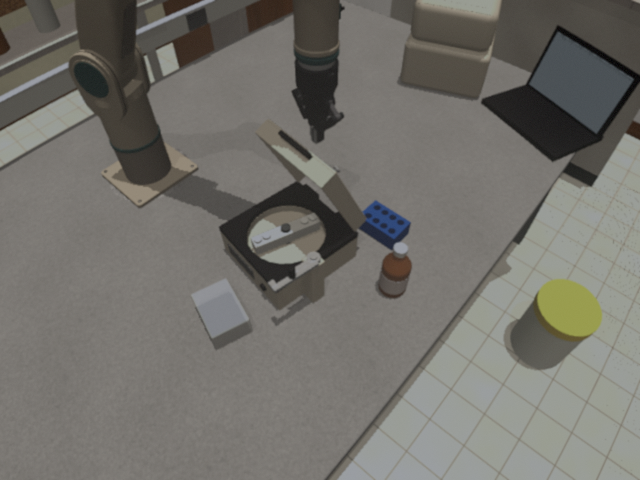

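The scene shows the bar now lying from about (262,241) to (320,218), well past one full turn, and the fingers at (318,135) behind the lid's outer face. Next is closing the lid.

Call:
arm_command --moves '[[[-0.012,0.002,0],[0,0,0],0],[[-0.025,0.002,0],[0,0,0],0],[[-0.036,0.002,0.003],[0,0,0],0],[[-0.048,0.002,0.006],[0,0,0],0],[[-0.058,0.002,0.01],[0,0,0],0]]'

```text
time: 10.9
eef_pos: [0.5147, 0.0922, 0.2864]
orientation: [0.756, 0.655, 0.001, -0.002]
ft_force: [1.4, 2.1, 3.3]
width: 0.0
gripper_force: 2.0
```

Run:
```python
from circ import *
e,r,o=now(); print(e,o["time"],o["qpos"],o["ft_force"])
for a in(1,.95,.9,.8,.7,.6,.5,.4,.3,.2,.1,0):
    P=np.array(lid(a,205,0,40))+[11,0,0]; print(a,rel(W(p,P)[0],Rt(0))[0])
```

```text
[0.5147 0.0922 0.2864] 10.9 [-0.3008  0.3845  0.1027  1.7983 -0.0525  0.9623 -0.3192] [1.4139 2.144  3.2712]
1 [ 0.009 -0.001  0.   ]
0.95 [-0.    -0.001  0.004]
0.9 [-0.01  -0.002  0.009]
0.8 [-0.028 -0.002  0.019]
0.7 [-0.045 -0.002  0.032]
0.6 [-0.06  -0.002  0.045]
0.5 [-0.075 -0.002  0.061]
0.4 [-0.087 -0.002  0.077]
0.3 [-0.098 -0.002  0.095]
0.2 [-0.107 -0.002  0.114]
0.1 [-0.114 -0.002  0.134]
0 [-0.119 -0.002  0.154]
```

Call:
arm_command --moves '[[[-0.01,-0.001,0.009],[0,0,0],0],[[-0.019,-0.001,0.014],[0,0,0],0],[[-0.028,-0.001,0.019],[0,0,0],0],[[-0.037,-0.001,0.025],[0,0,0],0],[[-0.045,-0.001,0.032],[0,0,0],0]]'

```text
time: 11.32
eef_pos: [0.5056, 0.0474, 0.2524]
orientation: [0.756, 0.655, -0.002, -0.003]
ft_force: [0.9, 0.3, 4.8]
width: -0.0003
gripper_force: 2.0
```

Call:
arm_command --moves '[[[-0.008,0,0.007],[0,0,0],0],[[-0.015,0,0.013],[0,0,0],0],[[-0.023,0,0.021],[0,0,0],0],[[-0.03,0,0.029],[0,0,0],0],[[-0.036,0,0.037],[0,0,0],0]]'

```text
time: 11.73
eef_pos: [0.4994, 0.0123, 0.2141]
orientation: [0.756, 0.655, -0.003, -0.004]
ft_force: [2.0, -0.6, 3.1]
width: 0.0002
gripper_force: 1.6
```

Run:
```python
from circ import *
e,r,o=now(); print(e,o["time"],o["qpos"],o["ft_force"])
for a in(.5,.45,.4,.35,.3,.25,.2,.15,.1,0.05,0):
    P=np.array(lid(a,205,0,40))+[11,0,0]; print(a,rel(W(p,P)[0],Rt(0))[0])
```

```text
[0.4994 0.0123 0.2141] 11.7333 [-0.153   0.444   0.1046  1.9439 -0.0686  0.7654 -0.1514] [ 1.9915 -0.6458  3.0607]
0.5 [ 0.007  0.002 -0.011]
0.45 [ 0.     0.002 -0.003]
0.4 [-0.006  0.002  0.005]
0.35 [-0.011  0.002  0.014]
0.3 [-0.016  0.002  0.023]
0.25 [-0.021  0.002  0.033]
0.2 [-0.025  0.002  0.042]
0.15 [-0.029  0.002  0.052]
0.1 [-0.032  0.002  0.062]
0.05 [-0.035  0.002  0.072]
0 [-0.037  0.002  0.082]
```

Call:
arm_command --moves '[[[-0.006,0.002,0.005],[0,0,0],0],[[-0.011,0.002,0.014],[0,0,0],0],[[-0.016,0.002,0.023],[0,0,0],0],[[-0.021,0.002,0.033],[0,0,0],0],[[-0.025,0.002,0.042],[0,0,0],0]]'

```text
time: 12.15
eef_pos: [0.4968, -0.0127, 0.1718]
orientation: [0.756, 0.655, -0.003, -0.004]
ft_force: [-1.6, -2.0, 3.7]
width: 0.0001
gripper_force: 1.5
```

Call:
arm_command --moves '[[[-0.004,0,0.01],[0,0,0],0],[[-0.007,0,0.02],[0,0,0],0],[[-0.01,0,0.03],[0,0,0],0],[[-0.012,0,0.038],[0,0,0],0],[[-0.012,0,0.04],[0,0,0],0]]'

```text
time: 12.57
eef_pos: [0.4948, -0.0245, 0.1319]
orientation: [0.756, 0.655, -0.003, -0.004]
ft_force: [-3.5, -2.5, 18.5]
width: -0.0004
gripper_force: 9.4
```

Call:
arm_command --moves '[[[0,0,0.002],[0,0,0],0],[[0,0,0.003],[0,0,0],0],[[0,0,0.003],[0,0,0],0]]'

```text
time: 12.82
eef_pos: [0.4949, -0.0245, 0.1319]
orientation: [0.756, 0.655, -0.003, -0.004]
ft_force: [-6.8, -2.9, 26.0]
width: -0.0003
gripper_force: 12.8
```

The lid is shut: the height stayed at 0.132 while the force rose to 26 N. Now I'll lift and look at the tab.

Call:
arm_command --moves '[[[0,0,-0.04],[0,0,0],0],[[0,0,-0.08],[0,0,0],0],[[-0.03,0,-0.12],[0,0,0],0],[[-0.06,0,-0.14],[0,0,0],0],[[-0.09,0,-0.15],[0,0,0],0]]'

```text
time: 13.23
eef_pos: [0.4857, -0.1133, 0.2832]
orientation: [0.755, 0.656, -0.0, -0.002]
ft_force: [0.3, -0.4, -0.7]
width: -0.0001
gripper_force: 0.0
```

Run:
```python
from circ import *
import cv2
im=arm.get_image("top")
for k,z in(("hook_tab",.179),("lid_stud",.154),("hook_pivot",.147)):
    for r in arm.search_frame(im,k)[:1]: print(k,r["point"],r["p"],atz(im,r["point"],z))
print(px(im,W(p,[tab(p[4]),tab(0),[-30,-45,154],[-30,-130,147]])))
cv2.imwrite("pics/c5.png",cv2.resize(im["img"][170:370,200:420,::-1],None,fx=3,fy=3,interpolation=cv2.INTER_CUBIC))
print("pred world tab",W(p,tab(p[4])),"stud",W(p,[-30,-45,154]))
e,r,o=now(); print(e)
```

```text
hook_tab [221.1, 352.8] 0.89 [ 0.6246 -0.0252  0.179 ]
lid_stud [288.9, 304.6] 0.72 [0.509  0.0536 0.154 ]
hook_pivot [220.3, 355.3] 0.59 [ 0.6295 -0.0324  0.147 ]
[[368.7108 217.2283]
 [333.568  252.6318]
 [323.5454 266.3866]
 [331.4491 218.2785]]
pred world tab [[ 0.6317 -0.0519  0.179 ]] stud [[0.5481 0.0219 0.154 ]]
[ 0.4838 -0.1131  0.2797]
```

View pics/c5.png

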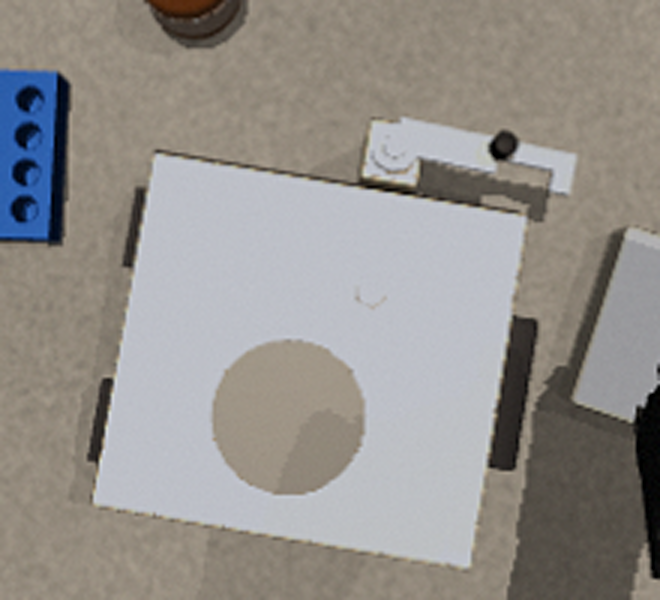

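The lid lies flat and the tab is at full-picture pixel (368,218), within 1 pixel of the prediction. The stud is also where predicted.

```bash
cat > hk.py <<'E'
from mv import *
def fp(t,d,z=160):
    b=R.from_euler("z",t).apply([-60,-12,0])/61.2; q=np.array(tab(t))+d*b; q[2]=z; return W(p,q)[0]
E
python3 - <<'E'
from hk import *
for d,z in((36,280),(36,160),(24,160)): print(d,z,fp(p[4],d,z),rel(fp(p[4],d,z),Rt(0)))
E
```

```text
36 280 [ 0.6677 -0.0522  0.28  ] (array([ 0.087,  0.173, -0.002]), array([-0.5, -0.1,  0.2]))
36 160 [ 0.6677 -0.0522  0.16  ] (array([0.087, 0.174, 0.118]), array([-0.5, -0.1,  0.2]))
24 160 [ 0.6557 -0.0521  0.16  ] (array([0.085, 0.162, 0.118]), array([-0.5, -0.1,  0.2]))
```

Call:
arm_command --moves '[[[0.017,0.035,0],[0,0,0],0],[[0.035,0.07,0],[0,0,0],0],[[0.052,0.105,0],[0,0,0],0],[[0.07,0.14,0],[0,0,0],0],[[0.087,0.173,0],[0,0,0],0]]'

```text
time: 13.85
eef_pos: [0.669, -0.0476, 0.2766]
orientation: [0.755, 0.656, -0.003, -0.005]
ft_force: [0.3, -0.6, 1.0]
width: -0.0001
gripper_force: 0.0
```

Call:
arm_command --moves '[[[0,0,0.03],[0,0,0],0],[[0,0,0.06],[0,0,0],0],[[0,0,0.09],[0,0,0],0],[[0,0,0.115],[0,0,0],0],[[0,0,0.118],[0,0,0],0]]'

```text
time: 14.27
eef_pos: [0.6622, -0.0479, 0.1534]
orientation: [0.755, 0.656, -0.006, -0.009]
ft_force: [-1.1, -0.2, -1.0]
width: -0.0002
gripper_force: 0.0
```

Run:
```python
from hk import *
e,r,o=now(); print(e,o["ft_force"],o["qpos"],o["time"])
for t in(1.51,1.4,1.3,1.2,1.1,1,.9,.8,.7,.6,.5,.4,.3): print(t,rel(fp(t,22),Rt(0))[0])
```

```text
[ 0.6622 -0.0479  0.1534] [-1.0646 -0.1675 -1.0336] [-0.0243  0.7443  0.0993  1.5279 -0.091   0.895  -0.0325] 14.2667
1.51 [-0.005 -0.008 -0.006]
1.4 [-0.008 -0.015 -0.006]
1.3 [-0.01  -0.021 -0.006]
1.2 [-0.012 -0.027 -0.006]
1.1 [-0.012 -0.034 -0.006]
1 [-0.013 -0.04  -0.006]
0.9 [-0.012 -0.047 -0.006]
0.8 [-0.011 -0.053 -0.005]
0.7 [-0.009 -0.059 -0.005]
0.6 [-0.006 -0.065 -0.005]
0.5 [-0.003 -0.071 -0.005]
0.4 [ 0.    -0.076 -0.005]
0.3 [ 0.004 -0.082 -0.005]
```

Call:
arm_command --moves '[[[-0.005,-0.006,-0.006],[0,0,0],0],[[-0.008,-0.015,-0.006],[0,0,0],0],[[-0.011,-0.024,-0.006],[0,0,0],0],[[-0.012,-0.034,-0.006],[0,0,0],0],[[-0.0125,-0.0435,-0.006],[0,0,0],0]]'

```text
time: 14.68
eef_pos: [0.6234, -0.0569, 0.1697]
orientation: [0.756, 0.655, -0.0, -0.002]
ft_force: [0.2, 1.3, 0.5]
width: 0.0
gripper_force: 0.7
```

Call:
arm_command --moves '[[[0.0015,-0.0095,0],[0,0,0],0],[[0.005,-0.018,0],[0,0,0],0],[[0.0095,-0.0275,0],[0,0,0],0],[[0.0125,-0.0325,0],[0,0,0],0],[[0.0165,-0.0385,0],[0,0,0],0]]'

```text
time: 15.1
eef_pos: [0.5871, -0.0351, 0.1687]
orientation: [0.756, 0.655, -0.001, -0.002]
ft_force: [2.8, 0.3, 1.0]
width: 0.0002
gripper_force: 0.8
```

Run:
```python
from hk import *
e,r,o=now(); print(e,o["ft_force"],o["time"])
for t in(.4,.3,.2,.1,0): print(t,rel(fp(t,20),Rt(0))[0],rel(fp(t,18),Rt(0))[0])
im=arm.get_image("top")
for r in arm.search_frame(im,"hook_tab")[:2]: print(r["point"],r["p"])
for t in(.5,.4,.3,.2): print(t,px(im,W(p,tab(t))))
import cv2; cv2.imwrite("pics/c6.png",cv2.resize(im["img"][190:300,280:420,::-1],None,fx=5,fy=5,interpolation=cv2.INTER_CUBIC))
```

```text
[ 0.5871 -0.0351  0.1687] [2.8123 0.2649 1.0489] 15.1
0.4 [-0.    -0.001  0.009] [ 0.001 -0.002  0.009]
0.3 [ 0.004 -0.006  0.009] [ 0.006 -0.007  0.009]
0.2 [ 0.009 -0.011  0.009] [ 0.01  -0.011  0.009]
0.1 [ 0.014 -0.014  0.009] [ 0.016 -0.015  0.009]
0 [ 0.019 -0.018  0.009] [ 0.021 -0.018  0.009]
[223.4, 336.2] 0.82
0.5 [[350.9485 247.6265]]
0.4 [[347.7159 249.3152]]
0.3 [[344.3267 250.6724]]
0.2 [[340.815 251.684]]
```

View pics/c6.png

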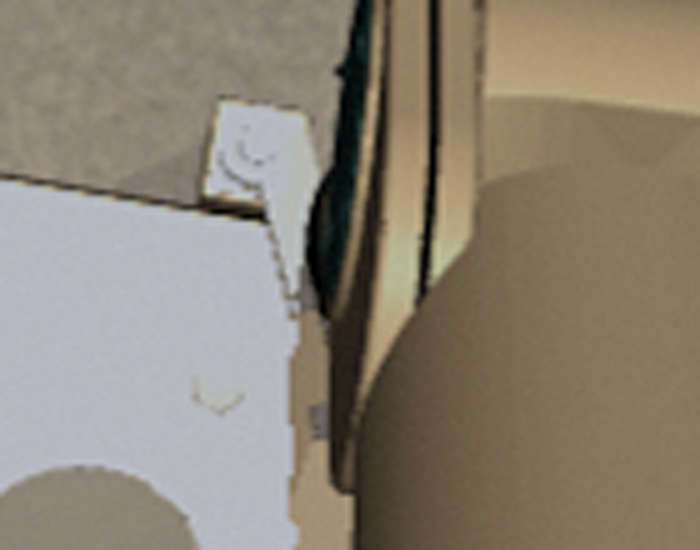

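The picture (arm covering the right half) shows the hook swung in over the lid towards the stud, and no longer pointing to the front. I'm pushing on to the stop, slowly.

Call:
arm_command --moves '[[[0.004,-0.004,0.003],[0,0,0],0],[[0.008,-0.008,0.006],[0,0,0],0],[[0.012,-0.012,0.006],[0,0,0],0],[[0.016,-0.015,0.006],[0,0,0],0],[[0.019,-0.017,0.006],[0,0,0],0]]'

```text
time: 15.62
eef_pos: [0.5713, -0.0135, 0.161]
orientation: [0.756, 0.655, -0.003, -0.004]
ft_force: [0.3, -1.1, -0.2]
width: -0.0002
gripper_force: 0.4
```

Call:
arm_command --moves '[[[0.001,0,0],[0,0,0],0],[[0.002,-0.001,0],[0,0,0],0],[[0.003,-0.001,0],[0,0,0],0]]'

```text
time: 15.87
eef_pos: [0.5711, -0.0121, 0.1612]
orientation: [0.756, 0.655, -0.003, -0.003]
ft_force: [-0.2, -5.0, -1.4]
width: 0.0001
gripper_force: 2.3
```

Run:
```python
from hk import *
e,r,o=now(); print(e,o["ft_force"],o["time"])
for t in(.1,0): print(t,rel(fp(t,20),Rt(0))[0],rel(fp(t,18),Rt(0))[0])
```

```text
[ 0.5711 -0.0121  0.1612] [-0.2013 -5.0374 -1.4404] 15.8667
0.1 [-0.007  0.005  0.001] [-0.005  0.004  0.001]
0 [-0.001  0.001  0.001] [0.001 0.001 0.001]
```

Call:
arm_command --moves '[[[0.001,0,0],[0,0,0],0],[[0.002,0,0],[0,0,0],0],[[0.003,0,0],[0,0,0],0],[[0.003,0,0],[0,0,0],0],[[0.003,0,0],[0,0,0],0]]'

```text
time: 16.28
eef_pos: [0.571, -0.012, 0.1612]
orientation: [0.757, 0.654, -0.004, -0.003]
ft_force: [-1.1, -8.5, -1.3]
width: 0.0002
gripper_force: 4.2
```

The finger stands still while the force climbs, so the hook is at its stop. I'll back off and check.

Call:
arm_command --moves '[[[-0.01,0,0],[0,0,0],0],[[-0.03,0,-0.005],[0,0,0],0],[[-0.05,0,-0.04],[0,0,0],0],[[-0.07,-0.02,-0.08],[0,0,0],0],[[-0.1,-0.05,-0.11],[0,0,0],0]]'

```text
time: 16.7
eef_pos: [0.5222, -0.0915, 0.2633]
orientation: [0.755, 0.656, -0.0, -0.003]
ft_force: [0.8, -0.6, 0.9]
width: 0.0
gripper_force: 0.0
```

Call:
arm_command --moves '[[[-0.03,-0.03,0],[0,0,0],0],[[-0.06,-0.05,0],[0,0,0],0],[[-0.06,-0.05,0],[0,0,0],0]]'

```text
time: 16.95
eef_pos: [0.4567, -0.15, 0.2625]
orientation: [0.759, 0.651, -0.004, -0.003]
ft_force: [-0.6, -0.1, -0.2]
width: -0.0001
gripper_force: 0.0
```

Run:
```python
from hk import *
import cv2
im=arm.get_image("top")
print("crop preds",[(t,(px(im,W(p,tab(t)))[0]-[280,190])*5) for t in(0,.06,.2)])
cv2.imwrite("pics/c7.png",cv2.resize(im["img"][190:300,280:420,::-1],None,fx=5,fy=5,interpolation=cv2.INTER_CUBIC))
e,r,o=now(); print(e,o["ft_force"])
```

```text
crop preds [(0, array([267.8401, 313.1591])), (0.06, array([278.8057, 312.501 ])), (0.2, array([304.0751, 308.4199]))]
[ 0.4597 -0.1472  0.2623] [0.1264 0.1219 0.0855]
```

View pics/c7.png

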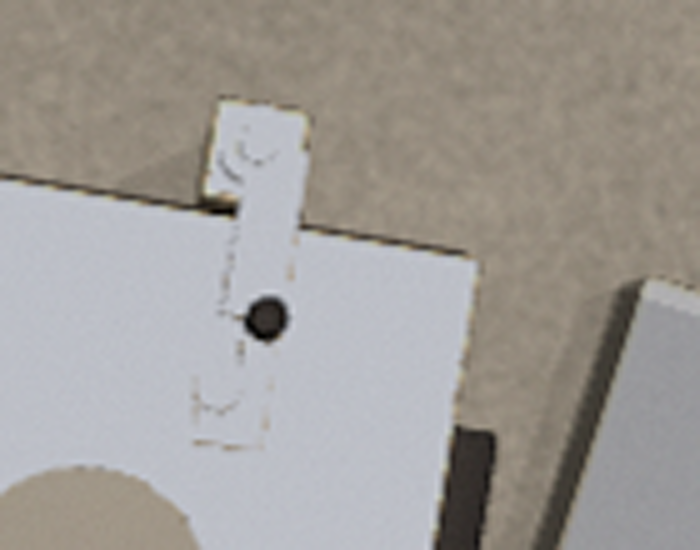

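The tab shows at crop (267,318), against (268,313) predicted for home. The crook is round the stud at (220,400), and the lid is shut.

```bash
python3 -c "
from cell import arm
print(arm.finish_job())"
```

```text
the job is handed in; nothing more can be done
None
```

I turned the rotor about 1.2 turns by hand, shut the lid gently, swung the hook home against the stud, left the bottle, tube rack and tip box alone, and handed the job in at about 17 s; no verdict came back.

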